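Push-and-twist the sprung jar cap free and set it on the trivet

TASK

Open the jar that is screwed to the butcher block: push its sprung cap down past the catch (feel for the bottom, and never load the cap with more than 20 N against the jar), twist it counterclockwise as seen from above while holding it down, and lift it off. Set the cap gently down, upright and wholly on the round trivet, and let go; leave the other jar, the pot lid and the skimmer where they are.

Things in the scene. Friction and masses are not known exactly. Their poses are not given: they have to be found in the camera images.
- cap_mid (a point): Sprung cap of the fixed jar, black plastic, 52 mm tall, 75 to 155 g. Point on its axis, half-way up: 26 mm above its underside. Lower part: a disc of 50 mm diameter, 27 mm tall, with a flat top (fingertips may rest on it). On it an upright grip bar, 46 mm long along x, 16 mm wide along y, 25 mm tall. z up the axis; yaw is its turn; same half a turn round.
- cap: The same cap, same axes; origin at the centre of its underside, 26 mm below cap_mid. At its foot two lugs, 12 mm wide, 5 mm thick, undersides flush with the disc's, reach out to 34 mm from the axis along +x and -x.
- jar: The capped jar, immovable: glass of 78 mm diameter on a foot ring of 100 mm, steel collar of 82 mm diameter, top 104 mm above the origin. Origin at the centre of its underside, z up. The cap starts locked, its x along the jar's x, its underside 91 mm above the origin, held up by a spring (4 N, plus 0.2 N per mm pushed) under two steel hoods (96 to 104 mm up, from 27 mm radius outwards).
- jar_mouth (a point): Centre of the collar's top, on the jar's axis. In the collar a catch tooth beside each lug blocks the turn until the cap is 3 to 13 mm down (differs each time, unseen); 1.2 mm deeper is a hard floor. Clockwise is an end stop. Turned 55 to 130 degrees counterclockwise from above, held down for the first 55, the cap lifts straight out. Over 20 N between cap and jar, spring included, is damage.
- trivet_top (a point): Centre of the flat top of the round green silicone trivet: 150 mm diameter, 8 mm thick, fixed to the work surface. z up. The cap counts as dropped if it comes down on it faster than 0.3 m/s.
- trivet: The same trivet, origin at the centre of its underside.
- jar2: The other jar, loose, with a round plain steel cap: 72 mm diameter, 100 mm tall, origin at the centre of its underside. To be left alone (within 20 mm).
- pot_lid: Cast aluminium pot lid lying flat, loose: 170 mm diameter, 53 mm tall with its black knob, origin at the centre of its underside. To be left alone (within 20 mm).
- skimmer: Steel skimmer lying flat, loose: disc of 90 mm diameter, 6 mm thick, origin at the centre of the disc's underside; flat handle 14 mm wide reaching 290 mm from the origin along its -x. To be left alone (within 20 mm).
Mind the look-alikes: they are no part of the job. Leave any pink or red look-alike of the cap alone.

How it is judged:
On the way, in this order (a step that is already met when the one before it is completed fails the run):
1. the cap has been pushed down at least 2.5 mm while still locked (z of cap_mid in the frame of jar below 0.1145 m and angle between the x axis of cap and the x axis of jar, either way round below 0.35 rad and horizontal distance between cap_mid and jar below 0.008 m), for 0.05 s.
2. the cap has been twisted past the catch (over 50 degrees) while still in the collar (angle between the x axis of cap and the x axis of jar, either way round above 0.88 rad and z of cap_mid in the frame of jar below 0.124 m and horizontal distance between cap_mid and jar below 0.008 m), for 0.05 s.
At the end, for the whole second after the job is handed in: The cap stands upright (within 0.1 rad) and at rest on the trivet, its axis within 45 mm of the trivet's centre and its underside within 4 mm of the trivet's top, released (horizontal distance between cap_mid and trivet_top below 0.045 m and z of cap in the frame of trivet_top between -0.004 and 0.004 m and angle between cap's own z axis and vertical below 0.1 rad and linear speed of cap below 0.02 m/s and contact force between the fingers and cap below 0.1 N); the robot touches nothing.
It fails at once if the cap is loaded against the jar with more than 20 N (contact force between cap and jar above 20 N).
It fails at once if the cap is dropped onto the trivet (comes down on it faster than 0.3 m/s) (z of cap in the frame of trivet_top below 0.01 m and horizontal distance between cap_mid and trivet_top below 0.08 m and linear speed of cap above 0.3 m/s).
It fails at once if the other jar, the pot lid or the skimmer is moved more than 20 mm (distance of any of jar2, pot_lid, skimmer from where it was at the start of the episode above 0.02 m).
It also fails if it takes over 72 s, if anything falls off the work surface, if the arm or the gripper's body presses on something with over 40 N, if the wrist force passes 120 N, or if a joint passes its speed limit or range.

ROBOT

A 7-joint arm with a two-finger parallel gripper is mounted at the origin on the work surface. World frame = base frame: x ahead of the robot, y to its left, z up, the work surface at z = 0. Lengths are in m, angles in rad, forces in N, time in s.
With the tool pointing down it reaches from about 0.4 to 0.925 m from the base axis. Payload 5.6 kg.
Tool frame: the origin (TCP) lies midway between the tips of the shut fingers; the grasp point (between the pads) lies 19 mm behind it; z points along the fingers, y is the direction in which the jaws open and shut (so a half turn about z gives the same grasp; the last joint's range is limited). The gripper opens to 85 mm and grips with 20 to 120 N. Pads are 22 mm wide; open, the fingers measure 114 mm over their backs; the gripper's body (76 mm by 85 mm) begins 54 mm behind the grasp point. The pads swing forward as they close: fully open they stand 13 mm farther back than shut.
Start: joints at [-1.357, 0.468, -0.012, 1.603, 0.006, 1.071, -0.056], TCP at [0.165, 0.629, 0.231] pointing down, gripper open.
Joint ranges: [-2.53, 2.53], [-0.31, 2.02], [-1.57, 1.55], [0.28, 2.44], [-1.29, 4.43], [0.15, 1.84], [-2.92, 2.92]. Speed limits (rad/s): [2.57, 2.57, 3.14, 3.14, 3.14, 3.14, 3.14].

INTERFACE

Orientations are given as a 3x3 rotation matrix whose columns are the frame's x, y, z axes.
In Python, from workcell import * gives the robot as it stands.
- The arm moves only by the tool jog_arm, never from a script. Its argument "deltas" is a list of rows, each a list of 3 entries, a list of its own where there are three numbers: the shift along the world's x, y, z in mm, then the turn, a rotation vector about the world's x, y, z in rad, then the gripper's target within -1 to 1 (fully open at 1, half-way at 0, shut at -1). In form: [[[tx, ty, tz], [ax, ay, az], hand], ...]. A call has 1 to 5 rows; each row shifts and turns the commanded pose from where the row before left it; what a row does not reach is not made up. A row lasts 1/8 s, in which the tool goes at most 62.5 mm and 10.7 degrees, less where a joint would pass 70% of its speed; a pose out of reach is approached as far as the arm can. A call is refused whole if a number of a shift passes 62.5 or a number of a turn 0.188, either way. A call with a gripper value outside its range is refused whole. The fingers move at their own pace and stop on an object; the grip force is fixed at half the most. Time passes only in rows, so rows that do not move let the fingers close. It gives the time, the measured TCP pose, the force and the opening at its end, in the units of the state.
- get_state(): the state, without advancing time (a new reading comes with each control period).
- snapshot(name): name is "scene" or "side" or "wrist"; returns a dict with "frame" (480x640x3 uint8, red, green, blue), "z_map" (480x640 float32, m along the optical axis (not along the pixel's ray), 0 where there is no reading), "vfov" (degrees; the focal length in pixels is half the picture's height over the tangent of half this angle, whatever the lens; pixels are square), "cx", "cy" (the principal point, pixels), "view" (4x4, takes a point from world to camera coordinates); the wrist camera has in their place "T_tool_cam" (4x4, takes a point from camera to tool coordinates, whose origin is the TCP and whose axes are the flange's). Camera axes: x right, y up, looking along -z (the intrinsics and any distortion apply to the point x, -y, -z); pixel columns grow to the right and rows downward; lengths in m; the calibration is good to about 2 mm. A picture is of the moment at which its call begins: read the wrist's pose just before it.
- hand_in(): hands the job in, once; it reports no verdict.
The state is a dict: "clock": time; "joints": joint angles; "qd": joint speeds; "joint_efforts": joint torques, N m; "tool_pos": TCP position; "tool_rot": TCP orientation; "contact_force": force on the tool from outside, world axes, zero at the start; "wrist_torque": the same for the moment, N m; "width": finger opening in m.
Only numpy, scipy, OpenCV 4.12 (cv2) and the standard library are available. Lean on these libraries where they do the work, as an engineer would, in place of code of your own. Each camera call takes 0.05 s, during which the arm holds its last target. There are 200 camera calls.

## Working session

There is one attempt and no reset: what is moved stays moved. The work goes in short steps, Python scripts to look and compute and a tool call to move; the robot and the scene stay as the last step left them, time stands still between calls to the robot, and variables do not carry over. Pictures are saved under pics/ and viewed, about 8 in all and at most 12, crops included, and the job is handed in when it is done.

Besides the shell and the picture viewer there is one more tool, called as name(argument=value, ...) on one line, values as JSON. jog_arm: Moves the arm, as the interface text tells. Its arguments: {"type":"object","properties":{"deltas":{"type":"array","items":{"type":"array"}}},"required":["deltas"]}

```bash
ls; mkdir -p pics; cat > h.py <<'E'
from workcell import *
import numpy as np, cv2
def grab(n):
    s=get_state(); d=snapshot(n)
    f=240/np.tan(np.radians(d['vfov'])/2)
    z=d['z_map']; v,u=np.mgrid[0:480,0:640]
    P=np.stack([(u-d['cx'])/f*z,-(v-d['cy'])/f*z,-z,np.ones_like(z)],-1)
    if n=='wrist':
        T=np.eye(4);T[:3,:3]=np.array(s['tool_rot']);T[:3,3]=s['tool_pos'];M=T@np.array(d['T_tool_cam'])
    else: M=np.linalg.inv(np.array(d['view']))
    W=(P@M.T)[...,:3]; W[z==0]=np.nan
    return d,W
def save(n,im): cv2.imwrite('pics/'+n,cv2.cvtColor(im,cv2.COLOR_RGB2BGR))
E
python3 - <<'E'
from h import *
for n in ['scene','side']:
    d,W=grab(n); save(n+'0.png',d['frame']); np.save(n+'0.npy',W); np.save(n+'0i.npy',d['frame'])
    print(n,d['vfov'],d['cx'],d['cy'],{k:d[k] for k in d if k not in('frame','z_map','view')})
s=get_state();print(s)
E
```

```text
pics
scene 48.97499804527221 319.09416608910647 246.75010292121488 {'vfov': 48.97499804527221, 'cx': 319.09416608910647, 'cy': 246.75010292121488}
side 44.67557055732321 317.31498718066655 235.30533136382812 {'vfov': 44.67557055732321, 'cx': 317.31498718066655, 'cy': 235.30533136382812}
{'clock': 0.1, 'joints': array([-1.35700363,  0.46833308, -0.01157881,  1.60353169,  0.00600739,
        1.07137449, -0.05628695]), 'qd': array([ 0.00262655, -0.00279493,  0.00152023, -0.00289386,  0.00203732,
        0.00147897,  0.00074218]), 'joint_efforts': array([ 1.16736424e-03, -5.33518374e+01,  2.14179471e-02, -2.51963335e+01,
        1.15086848e-02,  4.36439455e-03,  5.61132282e-06]), 'tool_pos': array([0.16504047, 0.62818573, 0.23040496]), 'tool_rot': array([[-9.67191958e-01,  2.54046526e-01, -2.79624898e-04],
       [ 2.54046645e-01,  9.67190663e-01, -1.58825156e-03],
       [-1.33039201e-04, -1.60718190e-03, -9.99998700e-01]]), 'contact_force': array([ 0.18919741, -0.52784935, -0.93460503]), 'wrist_torque': array([-0.02101806,  0.01646682, -0.00586171]), 'width': 0.08534589693160423}
```

View pics/scene0.png

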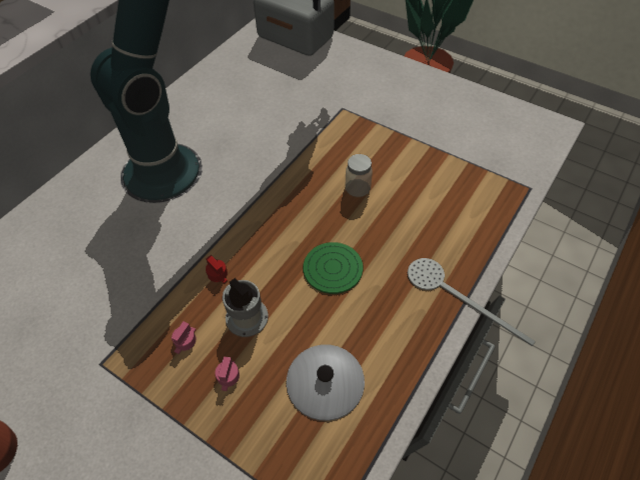

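View pics/side0.png

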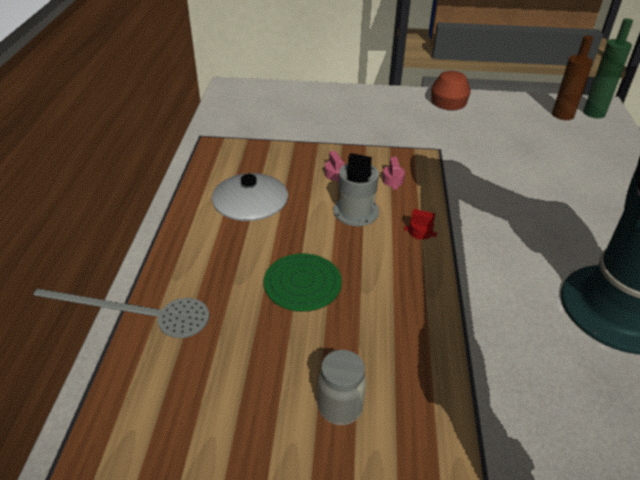

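The scene view shows the jar at about (242,305) with its black cap at (240,290), the trivet at (333,268), the other jar at (358,175), the lid at (325,382), the skimmer at (427,275), and pink/red decoys around the jar. The side view shows the cap at (359,167), the collar at (358,180) and the trivet at (303,281).

```bash
python3 - <<'E'
from h import *
for n,jar,cap,tri in [('scene',(242,300),(240,290),(333,268)),('side',(358,185),(359,167),(303,281))]:
    W=np.load(n+'0.npy');I=np.load(n+'0i.npy').astype(int)
    print(n,'pts',[np.round(W[v,u],3) for u,v in (jar,cap,tri)])
    g=(I[...,1]>I[...,0]*1.5)&(I[...,1]>I[...,2]*1.5)&np.isfinite(W[...,2])
    v,u=np.nonzero(g); k=(abs(u-tri[0])<50)&(abs(v-tri[1])<45)
    p=W[v[k],u[k]]; (c,r,a)=cv2.minAreaRect(p[:,:2].astype(np.float32)*1000)
    print('trivet',c,r,np.median(p[:,2]))
    c0=W[cap[1],cap[0]]
    near=np.hypot(W[...,0]-c0[0],W[...,1]-c0[1])<.07
    h,e=np.histogram(W[...,2][near],bins=np.arange(-.01,.2,.004))
    print([(round(a,3),b) for a,b in zip(e,h) if b>8])
    zmax=np.nanpercentile(W[...,2][near],99.5)
    m=near&(W[...,2]>zmax-.006); p=W[m]
    print('bar top',zmax,len(p),cv2.minAreaRect(p[:,:2].astype(np.float32)*1000))
    m=near&(abs(W[...,2]-.104-np.median(W[...,2][near&(W[...,2]<.03)]))<.004)
    p=W[m]; print('collar',len(p), p.min(0),p.max(0), cv2.minEnclosingCircle(p[:,:2].astype(np.float32)*1000))
    m=(W[...,2]>.15)&(W[...,0]>-.5); 
E
```

```text
scene pts [array([ 0.514, -0.248,  0.119]), array([ 0.507, -0.241,  0.145]), array([ 0.594, -0.012,  0.006])]
trivet (591.562255859375, -9.540580749511719) (146.1398468017578, 146.33673095703125) 0.008528551343930824
[(np.float64(-0.006), np.int64(86)), (np.float64(-0.002), np.int64(694)), (np.float64(0.002), np.int64(520)), (np.float64(0.006), np.int64(191)), (np.float64(0.01), np.int64(36)), (np.float64(0.014), np.int64(27)), (np.float64(0.018), np.int64(25)), (np.float64(0.022), np.int64(26)), (np.float64(0.026), np.int64(31)), (np.float64(0.03), np.int64(29)), (np.float64(0.034), np.int64(27)), (np.float64(0.038), np.int64(30)), (np.float64(0.042), np.int64(26)), (np.float64(0.046), np.int64(32)), (np.float64(0.05), np.int64(25)), (np.float64(0.054), np.int64(26)), (np.float64(0.058), np.int64(27)), (np.float64(0.062), np.int64(10)), (np.float64(0.066), np.int64(20)), (np.float64(0.07), np.int64(33)), (np.float64(0.074), np.int64(36)), (np.float64(0.078), np.int64(60)), (np.float64(0.082), np.int64(110)), (np.float64(0.086), np.int64(49)), (np.float64(0.09), np.int64(45)), (np.fl
[... 543 characters left out ...]
9996795654297), (16.324254989624023, 46.240360260009766), 75.65247344970703)
collar 303 [ 0.45568716 -0.27535773  0.10220084] [ 0.53913097 -0.19471314  0.10990967] ((497.2758483886719, -235.41331481933594), 42.071800231933594)
side pts [array([ 0.495, -0.194,  0.101]), array([nan, nan, nan]), array([ 0.588, -0.007,  0.006])]
trivet (589.1787719726562, -7.2140655517578125) (146.78419494628906, 148.19180297851562) 0.007767829359172196
[]
bar top nan 0 ((0.0, 0.0), (0.0, 0.0), 0.0)
  return np.nanmean(a, axis, out=out, keepdims=keepdims)
  return _methods._mean(a, axis=axis, dtype=dtype,
  ret = ret.dtype.type(ret / rcount)
Traceback (most recent call last):
ValueError: zero-size array to reduction operation minimum which has no identity
```

jog_arm(deltas=[[[32,-36,6],[0,0,-0.15],1],[[32,-36,6],[0,0,-0.15],1],[[32,-36,6],[0,0,-0.15],1],[[32,-36,6],[0,0,-0.15],1],[[32,-36,6],[0,0,-0.15],1]])

```text
clock: 0.72
tool_pos: [0.3259, 0.4472, 0.2612]
tool_rot: [[-0.53, 0.848, -0.0], [0.848, 0.53, -0.0], [-0.0, -0.0, -1.0]]
contact_force: [0.8, 0.8, 0.7]
width: 0.0856
```

jog_arm(deltas=[[[32,-36,6],[0,0,-0.15],1],[[32,-36,6],[0,0,-0.15],1],[[32,-36,6],[0,0,-0.15],1],[[32,-36,6],[0,0,-0.15],1],[[32,-36,6],[0,0,-0.15],1]])

```text
clock: 1.35
tool_pos: [0.4857, 0.2674, 0.2913]
tool_rot: [[0.19, 0.982, -0.0], [0.982, -0.19, -0.0], [-0.0, -0.0, -1.0]]
contact_force: [0.3, 0.6, 0.1]
width: 0.0853
```

jog_arm(deltas=[[[32,-36,0],[0,0,-0.15],1],[[32,-36,0],[0,0,-0.15],1],[[-8,-44,0],[0,0,-0.15],1],[[-8,-44,0],[0,0,-0.15],1],[[-8,-44,0],[0,0,-0.15],1]])

```text
clock: 1.98
tool_pos: [0.5246, 0.0632, 0.2909]
tool_rot: [[0.808, 0.589, -0.001], [0.589, -0.808, -0.0], [-0.001, -0.0, -1.0]]
contact_force: [1.4, 1.0, 0.1]
width: 0.0855
```

```bash
python3 -c "
from h import *
s=get_state();print(s['joints'],s['tool_pos'],s['tool_rot'],s['contact_force'])"
```

```text
[-0.76720786  0.21930453  0.68610653  1.86692587 -0.15428144  1.10940104
 -0.9648508 ] [0.52455715 0.06320618 0.29089724] [[ 8.08218957e-01  5.88881679e-01 -6.96586199e-04]
 [ 5.88881632e-01 -8.08219239e-01 -2.91762401e-04]
 [-7.34807900e-04 -1.74398915e-04 -9.99999715e-01]] [1.40107779 1.0154268  0.05964649]
```

jog_arm(deltas=[[[-4,-42,0],[0,0,-0.13],1],[[-4,-42,0],[0,0,-0.13],1],[[-4,-42,0],[0,0,-0.13],1],[[-4,-42,0],[0,0,-0.13],1],[[-4,-42,0],[0,0,-0.13],1]])

```text
clock: 2.6
tool_pos: [0.5047, -0.1464, 0.2912]
tool_rot: [[1.0, -0.019, -0.0], [-0.019, -1.0, 0.0], [-0.0, -0.0, -1.0]]
contact_force: [0.1, -0.3, 0.4]
width: 0.0852
```

jog_arm(deltas=[[[-4,-44,-10],[0,0,-0.12],1],[[-4,-44,-10],[0,0,-0.11],1],[[0,0,-10],[0,0,0],1],[[0,0,0],[0,0,0],1]])

```text
clock: 3.1
tool_pos: [0.4967, -0.2323, 0.2602]
tool_rot: [[0.97, -0.242, -0.002], [-0.242, -0.97, 0.001], [-0.002, -0.0, -1.0]]
contact_force: [-0.5, 0.1, -1.7]
width: 0.0854
```

```bash
cat > w.py <<'E'
from h import *
import sys
s=get_state();print(s['joints'],s['tool_pos'],s['tool_rot'][:2,:2],s['contact_force'])
d,W=grab('wrist'); save(sys.argv[1],d['frame'])
near=np.hypot(W[...,0]-.497,W[...,1]+.235)<.055
m=near&(abs(W[...,2]-.143)<.006);p=W[m]
print('bar',len(p),np.median(p[:,2]),cv2.minAreaRect(p[:,:2].astype(np.float32)*1000))
m=near&(abs(W[...,2]-.104)<.003);p=W[m]
print('collar',len(p),cv2.minEnclosingCircle(p[:,:2].astype(np.float32)*1000))
m=near&(abs(W[...,2]-.118)<.003);p=W[m]
print('disc',len(p),cv2.minEnclosingCircle(p[:,:2].astype(np.float32)*1000))
E
python3 w.py w1.png
```

```text
[-0.3711317   0.35658174  0.94251325  1.86625334 -0.32472575  1.08484314
 -1.11831577] [ 0.49670322 -0.23234723  0.26021137] [[ 0.97028339 -0.24196086]
 [-0.2419592  -0.97028592]] [-0.45681085  0.07609552 -1.6808472 ]
bar 1630 0.1423917632312596 ((496.31292724609375, -236.36158752441406), (15.518244743347168, 46.3587646484375), 75.76660919189453)
collar 2911 ((496.0071716308594, -235.9917755126953), 41.33323287963867)
disc 2136 ((496.33642578125, -236.06466674804688), 24.95442008972168)
```

View pics/w1.png

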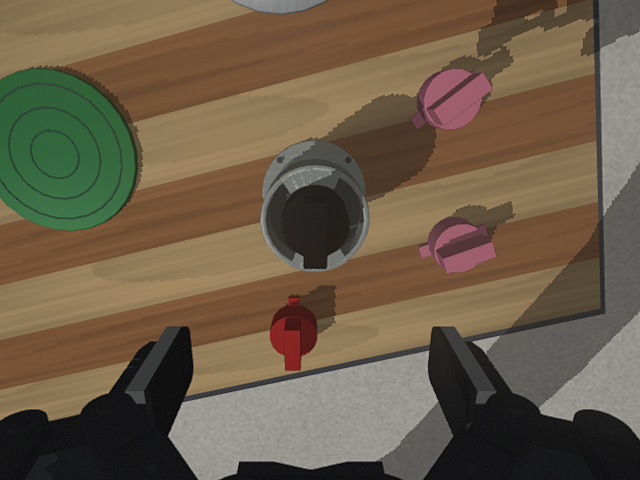

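The wrist view shows the bar vertical at (315,235), square between the jaws; the decoys are clear. Wrist and scene estimates agree to about 1 mm.

jog_arm(deltas=[[[0,-4,-40],[0,0,-0.005],1],[[0,0,-40],[0,0,0],1],[[0,0,-40],[0,0,0],0],[[0,0,-14],[0,0,0],-0.3],[[0,0,0],[0,0,0],-0.4]])

```text
clock: 3.78
tool_pos: [0.4975, -0.2367, 0.1274]
tool_rot: [[0.969, -0.246, -0.0], [-0.246, -0.969, 0.0], [-0.001, -0.0, -1.0]]
contact_force: [0.4, 0.4, -0.5]
width: 0.0321
```

jog_arm(deltas=[[[0,0,0],[0,0,0],-0.45],[[0,0,0],[0,0,0],-0.45],[[0,0,0],[0,0,0],-0.45]])

```text
clock: 4.15
tool_pos: [0.4976, -0.2374, 0.1281]
tool_rot: [[0.969, -0.247, 0.001], [-0.247, -0.969, -0.0], [0.001, -0.0, -1.0]]
contact_force: [0.1, -0.3, 0.0]
width: 0.0238
```

```bash
python3 w.py w2.png
```

```text
[-0.23499015  0.54110477  0.80804897  1.97061435 -0.52094417  0.84694643
 -0.96214431] [ 0.49764204 -0.23739878  0.12810296] [[ 0.96889802 -0.24745584]
 [-0.24745589 -0.96889915]] [ 0.06974314 -0.27295432  0.02678566]
bar 6830 0.14240775518936438 ((498.4366760253906, -234.53822326660156), (44.09264373779297, 45.783504486083984), 40.49152755737305)
collar 6367 ((496.1756591796875, -235.92906188964844), 41.45051574707031)
disc 3467 ((496.5737609863281, -236.00625610351562), 25.09918212890625)
```

View pics/w2.png

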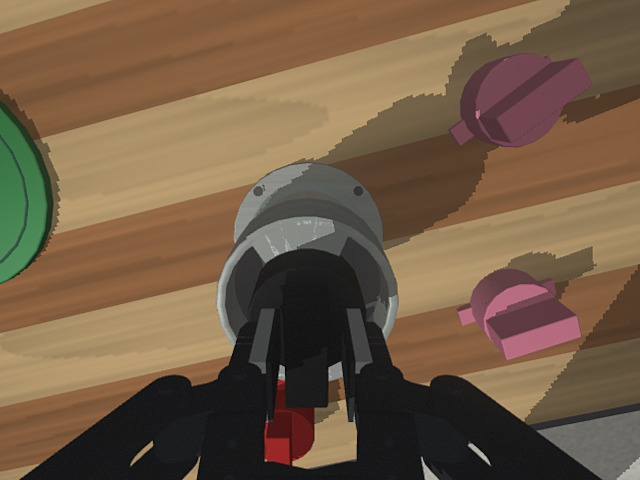

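The fingers straddle the bar (bar at (305,380), pads at (265,350) and (358,350)), about 1 mm off centre.

jog_arm(deltas=[[[-1,1,-3],[0,0,0],-0.45],[[0,0,-3],[0,0,0],-0.5],[[0,0,0],[0,0,0],-0.55],[[0,0,0],[0,0,0],-0.57]])

```text
clock: 4.7
tool_pos: [0.4961, -0.2364, 0.1212]
tool_rot: [[0.969, -0.248, -0.0], [-0.248, -0.969, -0.0], [-0.0, 0.0, -1.0]]
contact_force: [0.2, -0.9, -0.2]
width: 0.0186
```

jog_arm(deltas=[[[0,0,0],[0,0,0],-0.59],[[0,0,0],[0,0,0],-0.6],[[0,0,0],[0,0,0],-0.6]])

```text
clock: 5.08
tool_pos: [0.4962, -0.2361, 0.1213]
tool_rot: [[0.969, -0.247, -0.0], [-0.247, -0.969, 0.0], [-0.0, -0.0, -1.0]]
contact_force: [0.5, 1.9, -0.6]
width: 0.0163
```

jog_arm(deltas=[[[0,0,0],[0,0,0],-0.64],[[0,0,0],[0,0,0],-0.66]])

```text
clock: 5.32
tool_pos: [0.4963, -0.2361, 0.1214]
tool_rot: [[0.969, -0.248, 0.0], [-0.248, -0.969, 0.0], [-0.0, -0.0, -1.0]]
contact_force: [0.6, 1.1, 2.5]
width: 0.0152
```

jog_arm(deltas=[[[0,0,0],[0,0,0],-0.8],[[0,0,0],[0,0,0],-1],[[0,0,0],[0,0,0],-1]])

```text
clock: 5.7
tool_pos: [0.4962, -0.2361, 0.1213]
tool_rot: [[0.969, -0.247, 0.0], [-0.247, -0.969, 0.0], [-0.0, -0.0, -1.0]]
contact_force: [-0.2, 2.5, 3.0]
width: 0.0147
```

jog_arm(deltas=[[[0,0,-1],[0,0,0],-1],[[0,0,0],[0,0,0],-1]])

```text
clock: 5.95
tool_pos: [0.4962, -0.2362, 0.1203]
tool_rot: [[0.969, -0.248, 0.0], [-0.248, -0.969, 0.0], [0.0, -0.0, -1.0]]
contact_force: [0.4, 2.5, 2.5]
width: 0.0147
```

jog_arm(deltas=[[[0,0,-1],[0,0,0],-1],[[0,0,0],[0,0,0],-1]])

```text
clock: 6.2
tool_pos: [0.4962, -0.2363, 0.1192]
tool_rot: [[0.969, -0.248, 0.0], [-0.248, -0.969, 0.0], [0.0, -0.0, -1.0]]
contact_force: [0.0, 3.5, 3.0]
width: 0.0147
```

jog_arm(deltas=[[[0,0,-1],[0,0,0],-1],[[0,0,0],[0,0,0],-1]])

```text
clock: 6.45
tool_pos: [0.4962, -0.2363, 0.1183]
tool_rot: [[0.969, -0.248, 0.0], [-0.248, -0.969, 0.0], [0.0, -0.0, -1.0]]
contact_force: [0.6, 3.0, 2.3]
width: 0.015
```

jog_arm(deltas=[[[0,0,-0.5],[0,0,0],-1],[[0,0,0],[0,0,0],-1]])

```text
clock: 6.7
tool_pos: [0.4962, -0.2363, 0.1178]
tool_rot: [[0.969, -0.248, 0.0], [-0.248, -0.969, -0.0], [0.0, -0.0, -1.0]]
contact_force: [0.8, 2.8, 2.8]
width: 0.0144
```

jog_arm(deltas=[[[0,0,-0.5],[0,0,0],-1],[[0,0,0],[0,0,0],-1]])

```text
clock: 6.95
tool_pos: [0.4962, -0.2363, 0.1173]
tool_rot: [[0.969, -0.248, 0.0], [-0.248, -0.969, -0.0], [0.0, 0.0, -1.0]]
contact_force: [0.4, 2.9, 3.7]
width: 0.0144
```

jog_arm(deltas=[[[0,0,-0.5],[0,0,0],-1],[[0,0,0],[0,0,0],-1]])

```text
clock: 7.2
tool_pos: [0.4962, -0.2363, 0.1168]
tool_rot: [[0.969, -0.248, 0.0], [-0.248, -0.969, -0.0], [0.0, 0.0, -1.0]]
contact_force: [0.9, 3.2, 3.1]
width: 0.0147
```

jog_arm(deltas=[[[0,0,-0.5],[0,0,0],-1],[[0,0,0],[0,0,0],-1]])

```text
clock: 7.45
tool_pos: [0.4962, -0.2363, 0.1163]
tool_rot: [[0.969, -0.248, -0.0], [-0.248, -0.969, -0.0], [-0.0, 0.0, -1.0]]
contact_force: [1.4, 3.1, 3.0]
width: 0.0147
```

```bash
python3 - <<'E'
from h import *
d,W=grab('wrist')
near=np.hypot(W[...,0]-.4963,W[...,1]+.2362)
q=(W[...,0]-.4963)*.969-(W[...,1]+.2362)*.248
c=(W[...,0]-.4963)*.248+(W[...,1]+.2362)*.969
m=(abs(c)<.006)&(abs(q)<.024)&(W[...,2]<.15)&(W[...,2]>.12)
print(m.sum(),np.percentile(W[...,2][m],[10,50,90]))
m=(near<.026)&(W[...,2]>.108)&(W[...,2]<.121)&(abs(c)>.01); print(m.sum(),np.percentile(W[...,2][m],[10,50,90]))
m=(near<.04)&(near>.03)&(W[...,2]>.098)&(W[...,2]<.108); print(m.sum(),np.percentile(W[...,2][m],[10,50,90]))
E
```

```text
4768 [0.13172578 0.13704089 0.1378027 ]
2497 [0.11101508 0.11206226 0.1128736 ]
5576 [0.1020835  0.10323341 0.10406666]
```

The depth map confirms that the cap is moving down with the gripper (bar top 142.4 → 137 mm).

jog_arm(deltas=[[[0,0,-0.5],[0,0,0],-1],[[0,0,0],[0,0,0],-1]])

```text
clock: 7.75
tool_pos: [0.4962, -0.2363, 0.1158]
tool_rot: [[0.969, -0.248, 0.0], [-0.248, -0.969, -0.0], [0.0, 0.0, -1.0]]
contact_force: [1.1, 2.7, 4.1]
width: 0.0146
```

jog_arm(deltas=[[[0,0,-0.5],[0,0,0],-1],[[0,0,0],[0,0,0],-1]])

```text
clock: 8.0
tool_pos: [0.4962, -0.2363, 0.1153]
tool_rot: [[0.969, -0.248, 0.0], [-0.248, -0.969, -0.0], [0.0, 0.0, -1.0]]
contact_force: [1.5, 4.4, 4.3]
width: 0.0149
```

jog_arm(deltas=[[[0,0,-0.5],[0,0,0],-1],[[0,0,0],[0,0,0],-1]])

```text
clock: 8.25
tool_pos: [0.4962, -0.2363, 0.1148]
tool_rot: [[0.969, -0.248, 0.0], [-0.248, -0.969, -0.0], [0.0, 0.0, -1.0]]
contact_force: [2.0, 2.6, 3.9]
width: 0.0145
```

jog_arm(deltas=[[[0,0,-0.5],[0,0,0],-1],[[0,0,0],[0,0,0],-1]])

```text
clock: 8.5
tool_pos: [0.4962, -0.2363, 0.1143]
tool_rot: [[0.969, -0.248, 0.0], [-0.248, -0.969, -0.0], [0.0, 0.0, -1.0]]
contact_force: [1.7, 3.0, 3.9]
width: 0.0145
```

jog_arm(deltas=[[[0,0,-0.5],[0,0,0],-1],[[0,0,0],[0,0,0],-1]])

```text
clock: 8.75
tool_pos: [0.4962, -0.2363, 0.1138]
tool_rot: [[0.969, -0.248, 0.0], [-0.248, -0.969, -0.0], [0.0, 0.0, -1.0]]
contact_force: [0.9, 3.8, 4.3]
width: 0.0149
```

jog_arm(deltas=[[[0,0,-0.5],[0,0,0],-1],[[0,0,0],[0,0,0],-1]])

```text
clock: 9.0
tool_pos: [0.4962, -0.2363, 0.1136]
tool_rot: [[0.969, -0.248, 0.0], [-0.248, -0.969, 0.0], [0.0, -0.0, -1.0]]
contact_force: [-0.5, 4.7, 7.8]
width: 0.0146
```

Floor felt: force jumped from 4 to 7.8 N and travel stalled at TCP z = 0.1136. I'll back off 0.5 mm and start the twist slowly.

jog_arm(deltas=[[[0,0,0.5],[0,0,0],-1],[[0,0,0],[0,0,0.04],-1],[[0,0,0],[0,0,0.04],-1],[[0,0,0],[0,0,0],-1]])

```text
clock: 9.5
tool_pos: [0.4958, -0.2371, 0.1138]
tool_rot: [[0.986, -0.169, -0.0], [-0.169, -0.986, -0.001], [-0.0, 0.001, -1.0]]
contact_force: [0.5, -0.9, 4.5]
width: 0.0148
```

jog_arm(deltas=[[[0.2,0.4,0],[0,0,0.08],-1],[[0,0,0],[0,0,0.08],-1],[[0,0,0],[0,0,0],-1]])

```text
clock: 9.88
tool_pos: [0.4959, -0.2368, 0.1139]
tool_rot: [[1.0, -0.012, -0.0], [-0.012, -1.0, -0.001], [-0.0, 0.001, -1.0]]
contact_force: [-0.9, -0.9, 4.4]
width: 0.0147
```

```bash
python3 -c "
from h import *
s=get_state();print(s['joints'],s['wrist_torque'],s['contact_force'],s['qd'])"
```

```text
[-0.17938562  0.53965679  0.7294382   1.97898348 -0.4935031   0.80577981
 -0.75132291] [-0.25121231  0.15396876 -0.00771926] [-0.86858883 -0.88776948  4.41905773] [-0.00681598  0.00301654  0.00985358 -0.0016324  -0.00579527  0.0028334
 -0.02320706]
```

jog_arm(deltas=[[[0.2,0.2,0],[0,0,0.1],-1],[[0,0,0],[0,0,0.1],-1],[[0,0,0],[0,0,0.1],-1],[[0,0,0],[0,0,0],-1]])

```text
clock: 10.38
tool_pos: [0.4964, -0.2362, 0.1139]
tool_rot: [[0.959, 0.283, 0.0], [0.283, -0.959, -0.0], [0.0, 0.0, -1.0]]
contact_force: [-0.5, -0.6, 3.9]
width: 0.0148
```

jog_arm(deltas=[[[0,0,0],[0,0,0.1],-1],[[0,0,0],[0,0,0.1],-1],[[0,0,0],[0,0,0.1],-1],[[0,0,0],[0,0,0],-1]])

```text
clock: 10.88
tool_pos: [0.4965, -0.2359, 0.1138]
tool_rot: [[0.833, 0.553, 0.0], [0.553, -0.833, -0.0], [0.0, 0.0, -1.0]]
contact_force: [-0.7, -0.7, 4.5]
width: 0.0149
```

jog_arm(deltas=[[[0,0,0],[0,0,0.1],-1],[[0,0,0],[0,0,0.1],-1],[[0,0,0],[0,0,0.1],-1],[[0,0,0],[0,0,0.1],-1],[[0,0,0],[0,0,0],-1]])

```text
clock: 11.5
tool_pos: [0.4965, -0.2358, 0.1138]
tool_rot: [[0.552, 0.834, 0.0], [0.834, -0.552, 0.0], [0.0, 0.0, -1.0]]
contact_force: [-0.0, 0.1, 4.0]
width: 0.0149
```

```bash
python3 -c "
from h import *
s=get_state();print(s['joints'],s['wrist_torque'],s['contact_force'])
d,W=grab('wrist');save('w3.png',d['frame'])"
```

```text
[ 0.00762748  0.48165953  0.47454886  1.96729115 -0.31123624  0.76349346
  0.07817449] [-0.0370251  -0.01812811  0.00291532] [-0.03065868  0.07201381  4.03827529]
```

View pics/w3.png

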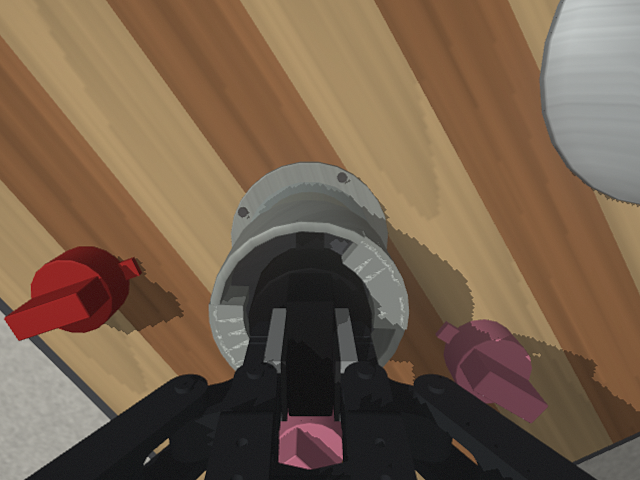

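The hoods at (370,270) and (230,310) are now turned well away from the bar, which stays aligned between the pads: the cap has turned about 71°. I'll add a little and lift.

jog_arm(deltas=[[[0,0,0],[0,0,0.1],-1],[[0,0,0],[0,0,0.1],-1],[[0,0,2],[0,0,0],-1],[[0,0,4],[0,0,0],-1],[[0,0,4],[0,0,0],-1]])

```text
clock: 12.18
tool_pos: [0.4965, -0.2357, 0.124]
tool_rot: [[0.373, 0.928, -0.0], [0.928, -0.373, -0.0], [-0.0, 0.0, -1.0]]
contact_force: [0.8, -0.0, 1.6]
width: 0.0147
```

jog_arm(deltas=[[[0,0,5],[0,0,0],-1],[[0,0,10],[0,0,0],-1],[[0,0,15],[0,0,0],-1],[[0,0,20],[0,0,0],-1],[[0,0,20],[0,0,0],-1]])

```text
clock: 12.8
tool_pos: [0.4964, -0.2357, 0.1951]
tool_rot: [[0.372, 0.928, 0.0], [0.928, -0.372, -0.0], [0.0, 0.0, -1.0]]
contact_force: [0.2, -0.7, -1.1]
width: 0.0147
```

```bash
python3 - <<'E'
from h import *
s=get_state();print(s['tool_pos'],s['contact_force'])
d,W=grab('side');save('s1.png',cv2.resize(d['frame'][60:320,220:480],(780,780))[:600])
E
```

```text
[ 0.49644949 -0.23570925  0.19513558] [ 0.24986802 -0.73446672 -1.06587422]
```

View pics/s1.png

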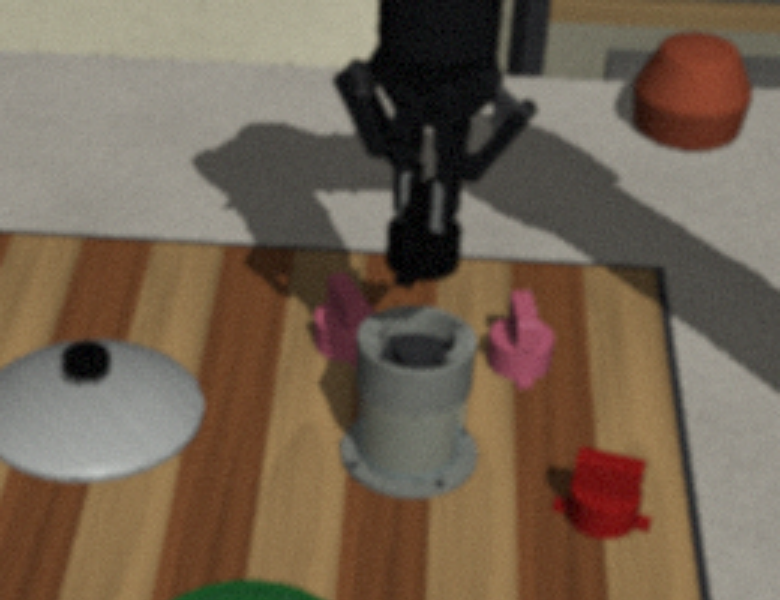

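The cap hangs upright in the fingers at (422,240), clear of the open jar. Moving to the trivet centre at (0.590, -0.0085).

jog_arm(deltas=[[[10,25,0],[0,0,0],-1],[[17,40,0],[0,0,0],-1],[[17,40,0],[0,0,0],-1],[[17,40,0],[0,0,0],-1],[[17,40,0],[0,0,0],-1]])

```text
clock: 13.48
tool_pos: [0.5749, -0.0494, 0.1941]
tool_rot: [[0.372, 0.928, 0.0], [0.928, -0.372, 0.0], [0.0, 0.0, -1.0]]
contact_force: [0.5, -0.6, -1.6]
width: 0.0149
```

jog_arm(deltas=[[[15.5,42,-20],[0,0,0],-1],[[0,0,-40],[0,0,0],-1],[[0,0,-40],[0,0,0],-1],[[0,0,-30],[0,0,0],-1],[[0,0,-10],[0,0,0],-1]])

```text
clock: 14.1
tool_pos: [0.5887, -0.0087, 0.0521]
tool_rot: [[0.372, 0.928, -0.003], [0.928, -0.372, -0.0], [-0.002, -0.003, -1.0]]
contact_force: [0.1, 0.0, -1.0]
width: 0.0148
```

jog_arm(deltas=[[[0,0,-6],[0,0,0],-1],[[0,0,-4],[0,0,0],-1],[[0,0,0],[0,0,0],-1],[[0,0,0],[0,0,0],-1]])

```text
clock: 14.6
tool_pos: [0.5905, -0.0087, 0.0445]
tool_rot: [[0.372, 0.928, 0.001], [0.928, -0.372, 0.0], [0.001, 0.001, -1.0]]
contact_force: [0.1, 0.1, -1.9]
width: 0.0146
```

jog_arm(deltas=[[[0,0,-2],[0,0,0],-1],[[0,0,-2],[0,0,0],-1],[[0,0,-1],[0,0,0],-1],[[0,0,0],[0,0,0],-1]])

```text
clock: 15.1
tool_pos: [0.59, -0.0088, 0.0387]
tool_rot: [[0.372, 0.928, -0.0], [0.928, -0.372, -0.0], [-0.0, -0.0, -1.0]]
contact_force: [0.3, -0.2, -0.8]
width: 0.0152
```

jog_arm(deltas=[[[0,0,-0.7],[0,0,0],-1],[[0,0,0],[0,0,0],-1]])

```text
clock: 15.35
tool_pos: [0.5901, -0.0087, 0.0386]
tool_rot: [[0.372, 0.928, 0.0], [0.928, -0.372, 0.0], [0.0, 0.0, -1.0]]
contact_force: [-2.4, 0.3, 5.0]
width: 0.0148
```

Touchdown felt (-0.8 → +5 N) at the predicted height. Releasing.

jog_arm(deltas=[[[0,0,0],[0,0,0],-0.5],[[0,0,0],[0,0,0],-0.2],[[0,0,0],[0,0,0],0],[[0,0,0],[0,0,0],0.2],[[0,0,0],[0,0,0],0.2]])

```text
clock: 15.98
tool_pos: [0.59, -0.0087, 0.038]
tool_rot: [[0.372, 0.928, -0.0], [0.928, -0.372, -0.0], [-0.0, 0.0, -1.0]]
contact_force: [0.2, 0.1, -0.1]
width: 0.0514
```

jog_arm(deltas=[[[0,0,10],[0,0,0],0.2],[[0,0,30],[0,0,0],0.2],[[0,0,50],[0,0,0],0.2],[[0,0,50],[0,0,0],0.2],[[0,0,0],[0,0,0],0.2]])

```text
clock: 16.6
tool_pos: [0.5929, -0.0089, 0.1832]
tool_rot: [[0.372, 0.928, 0.009], [0.928, -0.372, 0.001], [0.004, 0.008, -1.0]]
contact_force: [-0.3, -0.0, -0.1]
width: 0.051
```

```bash
python3 - <<'E'
from h import *
print(get_state()['contact_force'])
d,W=grab('wrist');save('w4.png',d['frame'])
n=np.hypot(W[...,0]-.59,W[...,1]+.0087)<.05
for a,t in((.060,'bar'),(.035,'disc')):
    p=W[n&(abs(W[...,2]-a)<.004)];print(t,len(p),np.median(p[:,2]),p[:,2].std(),cv2.minAreaRect(p[:,:2].astype(np.float32)*1000))
I=d['frame'].astype(int);g=(I[...,1]>I[...,0]*1.5)&(I[...,1]>I[...,2]*1.5);p=W[g&(abs(W[...,2]-.008)<.006)]
print('trivet',len(p),np.median(p[:,2]),cv2.minEnclosingCircle(p[:,:2].astype(np.float32)*1000))
E
```

```text
[-0.28840814 -0.0454607  -0.07256508]
bar 1567 0.059242280167993655 0.0007335283306526245 ((590.0108642578125, -8.834388732910156), (45.94712829589844, 15.835214614868164), 68.16252136230469)
disc 2053 0.03419183784218022 0.0008318012234478446 ((590.2767944335938, -8.180578231811523), (47.65024948120117, 49.126686096191406), 67.42668914794922)
trivet 20883 0.007253414322768215 ((590.3916625976562, -9.438257217407227), 74.46119689941406)
```

View pics/w4.png

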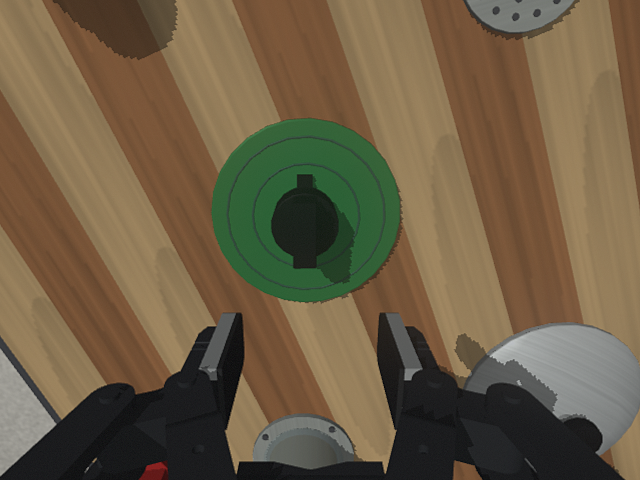

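The cap stands upright at (305,222), centred on the trivet (about (307,210)). Its bar top is 52 mm above the trivet, and the fingers are clear of it.

```bash
python3 -c "
from workcell import *
print(hand_in())"
```

```text
the job is handed in; nothing more can be done
None
```

The jar is open, and its cap stands upright on the trivet, released. I handed the job in at about 17 s of the 72 s allowed; no verdict is reported.

- **Opening:** I gripped the bar and pushed down in steps of 0.5 to 1 mm. The floor showed about 7.7 mm down, where the force rose from 4 N to 7.8 N. I backed off 0.5 mm, twisted about 82° counterclockwise and lifted. Of the readings taken after each move, 7.8 N was the highest vertical force during the opening.
- **Placing:** the cap touched down with about a 5 N reading on the last 0.7 mm step, then I opened the fingers and backed off about 145 mm.
- **Last checks:** the cap axis measured about 1 mm from the trivet centre. The bar top is 52 mm above the trivet, so the cap is seated, and the tops of the disc and bar read flat. The contact force was about zero.
- **Not checked:** I did not re-measure the other jar, the pot lid or the skimmer, but the arm's path stayed clear of them. The camera estimates agreed with each other to about 1–3 mm.

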